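# Find the roller gap with gauge leaves

## Task

The dial of this dough roller has slipped, so find the gap its rollers are really set to. Starting with the thinnest gauge leaf and going up one size at a time, lower each leaf gently between the rollers, down to the tray below them: put a leaf that slides loosely back into its own slot in the stand, and leave the first one that the rollers grip standing there, pushed right down and let go. Never force the rollers with a leaf thicker than that, and leave everything else alone.

Things in the scene. Friction and masses are not known exactly. Their poses are not given: they have to be found in the camera images.
- nip (a point): On the working face of the dough roller's fixed front roller, mid-length, level with the roller axes, 75 mm above the worktop. x points level across the gap to the back roller, y along the rollers, z up. The gap starts at x = 0; its width, between 4 and 10 mm, is unknown. Tray 45 mm below. A leaf with its tip on the tray has its handle's centre 55 mm above, at x = half its thickness if it touches the fixed roller.
- roller_frame: Dough roller: steel frame with red sides, foot 128 x 150 mm, fixed; two level steel rollers side by side, 36 mm across, 112 mm long, not turning, fed from above; their tops 93 mm above the worktop. Sloping dough guides outside them end 102 mm up. Origin on the worktop below the nip point, same axes.
- back_roller (a joint): How far (m) the back roller is pushed back from its stop: 0 at rest whatever the gap, at most 0.008. Springs hold it to the stop with 6 N, plus 1.5 N per mm. A leaf thinner than the gap drops to the tray by its own weight when let go; a thicker one pushes the roller back and is held by friction (coefficient about 0.6).
- stand: Pale wooden block, 184 (x) x 54 (y) x 60 (z) mm, fixed; origin at the centre of its underside. Four slots, 50 mm deep, 2.5 mm wider and longer than the blades with chamfered mouths, hold the leaves upright in order of thickness at x = -69 (yellow), -23 (green), +23 (blue), +69 mm (red), y = 0. A leaf in its slot has its handle's centre 110 mm above the worktop, its thickness along x.
- yellow_handle (a point): 4 mm gauge leaf, about 50 g: the centre of its yellow plastic handle, 16 mm thick (x), 34 mm wide (y), 40 mm high (z). Below the handle an upright steel blade, 4 mm thick and 30 mm wide, runs down 80 mm to its tip (edges rounded), 100 mm below this point.
- leaf_yellow: The same 4 mm leaf with the yellow handle, by its tip: origin at the middle of the tip, z up to the handle, 100 mm below the handle's centre.
- green_handle (a point): 7 mm gauge leaf, about 50 g: the centre of its green plastic handle, 16 mm thick (x), 34 mm wide (y), 40 mm high (z). Below the handle an upright steel blade, 7 mm thick and 30 mm wide, runs down 80 mm to its tip (edges rounded), 100 mm below this point.
- leaf_green: The same 7 mm leaf with the green handle, by its tip: origin at the middle of the tip, z up to the handle, 100 mm below the handle's centre.
- blue_handle (a point): 10 mm gauge leaf, about 50 g: the centre of its blue plastic handle, 16 mm thick (x), 34 mm wide (y), 40 mm high (z). Below the handle an upright steel blade, 10 mm thick and 30 mm wide, runs down 80 mm to its tip (edges rounded), 100 mm below this point.
- leaf_blue: The same 10 mm leaf with the blue handle, by its tip: origin at the middle of the tip, z up to the handle, 100 mm below the handle's centre.
- red_handle (a point): 13 mm gauge leaf, about 50 g: the centre of its red plastic handle, 16 mm thick (x), 34 mm wide (y), 40 mm high (z). Below the handle an upright steel blade, 13 mm thick and 30 mm wide, runs down 80 mm to its tip (edges rounded), 100 mm below this point.
- leaf_red: The same 13 mm leaf with the red handle, by its tip: origin at the middle of the tip, z up to the handle, 100 mm below the handle's centre.
- soup_tin_mid (a point): Bystander: green soup tin, 75 mm across, 58 mm high; its centre.
- cup_mid (a point): Bystander: small espresso cup, 62 x 92 x 51 mm; its centre.
- shaker_mid (a point): Bystander: salt shaker, 44 mm across, 90 mm high; its centre.
Mind the look-alikes: they are no part of the job. Leave any brown, purple or white look-alike of the leaf_blue alone.

How it is judged (in metres and radians):
On the way, in this order (a step that is already met when the one before it is completed fails the run):
1. the 4 mm yellow leaf is lowered between the rollers, its tip at least 20 mm below the roller axes, the other leaves still in the stand (x of yellow_handle in the frame of nip between -0.01 and 0.02 m and y of yellow_handle in the frame of nip between -0.042 and 0.042 m and z of yellow_handle in the frame of nip below 0.08 m and x of green_handle in the frame of stand between -0.031 and -0.015 m and y of green_handle in the frame of stand between -0.008 and 0.008 m and z of each of green_handle, blue_handle, red_handle in the frame of stand below 0.116 m and x of blue_handle in the frame of stand between 0.015 and 0.031 m and y of blue_handle in the frame of stand between -0.008 and 0.008 m and x of red_handle in the frame of stand between 0.061 and 0.077 m and y of red_handle in the frame of stand between -0.008 and 0.008 m), for 0.1 s.
2. the 7 mm green leaf is lowered likewise, with the yellow one back in its slot (x of green_handle in the frame of nip between -0.01 and 0.02 m and y of green_handle in the frame of nip between -0.042 and 0.042 m and z of green_handle in the frame of nip below 0.08 m and x of yellow_handle in the frame of stand between -0.077 and -0.061 m and y of yellow_handle in the frame of stand between -0.008 and 0.008 m and z of each of yellow_handle, blue_handle, red_handle in the frame of stand below 0.116 m and x of blue_handle in the frame of stand between 0.015 and 0.031 m and y of blue_handle in the frame of stand between -0.008 and 0.008 m and x of red_handle in the frame of stand between 0.061 and 0.077 m and y of red_handle in the frame of stand between -0.008 and 0.008 m), for 0.1 s.
At the end, for the whole second after the job is handed in: One leaf stands within 0.15 rad of upright between the rollers, tip within 6 mm of the tray, gripped (over 1 N on the fixed roller), the back roller pushed back less than 3.4 mm (so no thinner leaf would bind); the other three are fully down in their own slots; all at rest (((x of green_handle in the frame of nip between -0.01 and 0.02 m and y of green_handle in the frame of nip between -0.042 and 0.042 m and z of green_handle in the frame of nip below 0.061 m and angle between green_handle's own z axis and vertical below 0.15 rad and contact force between leaf_green and roller_frame above 1 N and linear speed of leaf_green below 0.01 m/s and x of yellow_handle in the frame of stand between -0.077 and -0.061 m and y of yellow_handle in the frame of stand between -0.008 and 0.008 m and z of each of yellow_handle, blue_handle, red_handle in the frame of stand below 0.116 m and x of blue_handle in the frame of stand between 0.015 and 0.031 m and y of blue_handle in the frame of stand between -0.008 and 0.008 m and x of red_handle in the frame of stand between 0.061 and 0.077 m and y of red_handle in the frame of stand between -0.008 and 0.008 m) or (x of blue_handle in the frame of nip between -0.01 and 0.02 m and y of blue_handle in the frame of nip between -0.042 and 0.042 m and z of blue_handle in the frame of nip below 0.061 m and angle between blue_handle's own z axis and vertical below 0.15 rad and contact force between leaf_blue and roller_frame above 1 N and linear speed of leaf_blue below 0.01 m/s and x of yellow_handle in the frame of stand between -0.077 and -0.061 m and y of yellow_handle in the frame of stand between -0.008 and 0.008 m and z of each of yellow_handle, green_handle, red_handle in the frame of stand below 0.116 m and x of green_handle in the frame of stand between -0.031 and -0.015 m and y of green_handle in the frame of stand between -0.008 and 0.008 m and x of red_handle in the frame of stand between 0.061 and 0.077 m and y of red_handle in the frame of stand between -0.008 and 0.008 m)) and value of joint back_roller below 0.0034 m); the robot touches nothing.
It fails at once if the back roller is forced back more than 4 mm (value of joint back_roller above 0.004 m).
It fails at once if the dough roller is pushed with more than 35 N (contact force between anything else and roller_frame above 35 N).
It fails at once if a bystander is moved more than 20 mm (distance of any of soup_tin_mid, cup_mid, shaker_mid from where it was at the start of the episode above 0.02 m).
It also fails if it takes over 72 s, if anything falls off the work surface, if the arm or the gripper's body presses on something with over 40 N, if the wrist force passes 120 N, or if a joint passes its speed limit or range.

## Robot

A 6-joint arm with a two-finger parallel gripper is mounted at the origin on a cart in front of the work surface, level with it; the furniture and walls round the work are solid. World frame = base frame: x ahead of the robot, y to its left, z up, the work surface at z = 0. Lengths are in mm, angles in rad, forces in N, time in s.
With the tool pointing down it reaches from about 275 to 825 mm from the base axis. Payload 5.2 kg.
Tool frame: the origin (TCP) lies midway between the tips of the shut fingers; the grasp point (between the pads) lies 19 mm behind it (grasp_offset is the distance from the TCP to the grasp point, in mm); z points along the fingers, y is the line along which they close (so a half turn about z gives the same grasp; the last joint's range is limited). The gripper opens to 93 mm and grips with 3 to 60 N. Pads are 15 mm wide; open, the fingers measure 128 mm over their backs; the gripper's body (75 mm by 188 mm) begins 65 mm behind the grasp point.
Start: joints at [1.082, 0.259, 1.535, -0, 1.348, -0.203], TCP at [155.036, 527.701, 218.653] pointing down, gripper open.
Joint ranges: [-3.14, 3.14], [-0.91, 2.08], [0.19, 2.58], [-1.22, 4.36], [0.22, 2.71], [-3.12, 3.12]. Speed limits (rad/s): [2.57, 2.57, 3.14, 3.14, 3.14, 3.14].

## Interface

Orientations are given as a rotation vector (axis times angle).
In Python, from cell import * gives the robot as it stands. Calls block until the motion is done:
- reach(position, orientation): joint-space move of the TCP to a pose.
- servo_line(position, velocity=150, rot=None): straight line of the TCP; rot=None keeps the orientation; velocity is the mean speed in mm/s.
- move_j(angles): joint-space move.
- command_gripper(opening, grip_force=None): finger opening in mm; grip_force is the grip in N (None keeps the last); returns when the fingers have stopped.
- hold(seconds).
- solve_ik(position, orientation): joint angles nearest the present ones, or None.
- grab_frame(name): name is "scene" or "top"; returns the picture (420x560x3 uint8, blue, green, red); there is no depth.
- get_calibration(name): a dict with "fx", "fy", "cx", "cy" (pixels), "rvec" (rotation vector, rad) and "tvec" (3), from world to camera coordinates, as OpenCV has them. Camera axes: x right, y down, z forward; pixel columns grow to the right and rows downward; lengths in mm; the calibration is good to about 2 mm. A picture is of the moment at which its call begins. get_calibration takes no time and is no camera call.
A pose or a line that the arm cannot do raises IKError and nothing moves.
- close_job(): hands the job in; it is judged then, once.
Trained networks look in the newest picture that a camera, given by its name, has taken for a name from the list of things; names that differ only in an ending like _2 or _b are one class to them, and where a whole thing is asked for, a point or a joint stands for the part that bears it (a point fixed in the world has none). Each returns a list of dicts, best first, with "score" (0 to 1); they miss things now and then, are a little off and sometimes report something else, mostly with a low value. They report only what shows in the picture. A call takes as long as a camera call. They do not tell look-alikes from the thing itself.
- cut_out(target, camera): "mask" (420x560 bool, what is visible of it).
- pinpoint(target, camera): "at" ([x, y, z] in mm, in world coordinates, good to about 4 mm: a listed point, or the origin of a listed thing).
Readings, each from a call of its own:
- get_time_s(): time.
- get_joints(): joint angles.
- get_dq(): joint speeds.
- get_effort(): joint torques, N m.
- get_eef_pos(): TCP position.
- get_eef_rot(): TCP orientation.
- get_force(): force on the tool from outside, world axes, zero at the start.
- get_ft_torque(): the same for the moment, N m.
- get_finger_gap(): finger opening in mm.
- get_finger_force(): force on a finger pad.
Only numpy, scipy, OpenCV 4.12 (cv2) and the standard library are available. Lean on these libraries where they do the work, as an engineer would, in place of code of your own. Each camera call takes 0.05 s, during which the arm holds its last target. There are 200 camera calls.

## Working session

There is one attempt and no reset: what is moved stays moved. The work goes in short steps, each a Python script; the robot and the scene stay as the last script left them, time stands still between calls to the robot, and variables do not carry over. Pictures are saved under pics/ and viewed, at most 10 in all, crops included, and the job is handed in when it is done.

```bash
mkdir -p pics; ls
python3 - <<'E'
from cell import *
import cv2, numpy as np
a=grab_frame("scene");b=grab_frame("top")
cv2.imwrite("pics/s0.png",a);cv2.imwrite("pics/t0.png",b)
for c in("scene","top"):
    k=get_calibration(c);print(c,k)
    for n in("nip","roller_frame","stand","yellow_handle","green_handle","blue_handle","red_handle","soup_tin_mid","cup_mid","shaker_mid"):
        print(n,[(np.round(d["at"],1).tolist(),round(d["score"],2)) for d in pinpoint(n,c)])
print(get_time_s(),get_eef_rot())
E
```

```text
pics
scene {'fx': 399.88037803067414, 'fy': 399.88037803067414, 'cx': 282.7053647565311, 'cy': 209.4530547684076, 'rvec': array([ 1.18374332, -2.50264422,  0.81796299]), 'tvec': array([324.03662136, 443.81287529, 676.68092306])}
nip [([599.0, -227.0, 74.1], 0.7)]
roller_frame [([598.8, -231.9, 1.7], 0.56), ([428.7, -26.2, 46.9], 0.51)]
stand [([536.2, 64.7, -3.5], 0.94), ([468.5, 65.1, 110.0], 0.69), ([509.3, 61.0, 6.3], 0.61), ([598.5, -222.9, 72.6], 0.44)]
yellow_handle [([466.3, 66.3, 108.9], 0.7)]
green_handle [([512.7, 63.5, 110.4], 0.61)]
blue_handle [([464.4, -200.3, 100.7], 0.83), ([391.7, 111.7, 102.4], 0.77), ([366.9, 52.3, 100.5], 0.65), ([560.4, 58.8, 109.7], 0.63), ([450.6, -111.9, 98.2], 0.57)]
red_handle [([602.5, 61.8, 111.2], 0.57), ([427.3, -26.1, 44.3], 0.47)]
soup_tin_mid [([704.7, -45.9, 29.6], 0.59)]
cup_mid [([738.2, 94.3, 23.4], 0.64)]
shaker_mid [([429.0, -24.0, 42.4], 0.92)]
top {'fx': 444.63875225574924, 'fy': 444.63875225574924, 'cx': 274.68187014973904, 'cy': 208.18692748783624, 'rvec': array([ 2.16581945, -2.21210935,  0.03574185]), 'tvec': array([-27.39644371, 558.93561993, 925.35658147])}
nip [([596.7, -228.5, 74.6], 0.8)]
roller_frame [([597.1, -232.8, -1.2], 0.65), ([514.7, 62.8, 11.6], 0.49)]
stand [([534.4, 63.8, -4.5], 0.55)]
yellow_handle [([468.0, 68.7, 108.0], 0.6), ([736.8, 94.9, 23.4], 0.29), ([704.9, -45.4, 27.1], 0.24)]
green_handle [([507.2, 60.8, 110.8], 0.68), ([466.5, 68.3, 14.5], 0.31)]
blue_handle [([452.0, -107.6, 97.4], 0.77), ([362.7, 52.2, 101.7], 0.76), ([464.0, -191.7, 100.3], 0.61), ([397.0, 112.1, 101.1], 0.55), ([556.5, 62.7, 111.8], 0.5)]
red_handle [([605.7, 68.0, 110.3], 0.68), ([560.3, 66.1, 8.9], 0.19)]
soup_tin_mid [([702.4, -49.0, 30.1], 0.63)]
cup_mid [([736.8, 91.8, 22.1], 0.8)]
shaker_mid [([428.5, -24.2, 43.6], 0.57)]
1.1 [-4.47432150e-01 -3.10953568e+00 -1.13465855e-05]
```

View pics/s0.png

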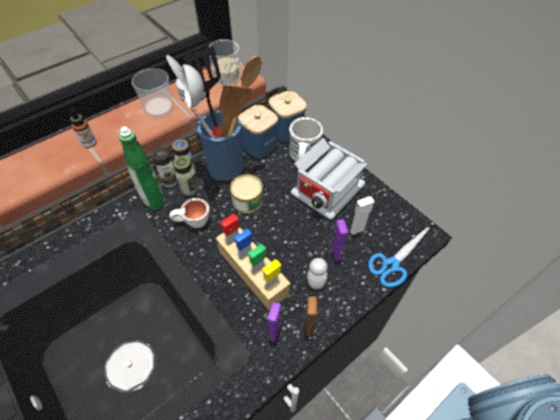

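View pics/t0.png

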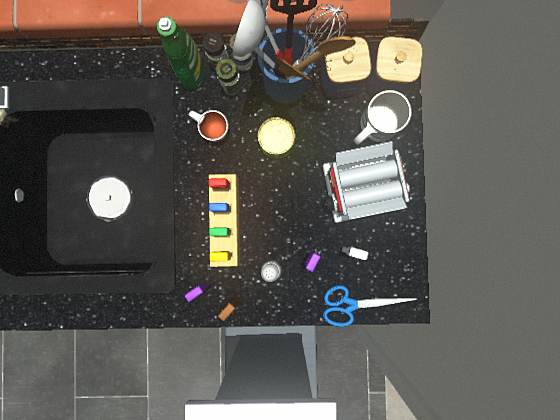

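Top view: the roller is at about (367,182). The stand holds yellow (219,257), green (219,231), blue (219,208) and red (219,183). The blue-class candidates are purple (194,293), brown (227,311), purple (313,262), white (355,253) and blue (219,208). Only the last is blue and stands in the stand, so it is the real one. I'll confirm this and get the yaws from one rectified crop.

```bash
cat > h.py <<'E'
import cv2, numpy as np
from cell import *
from scipy.spatial.transform import Rotation as Ro
def rectify(img,cam,cx,cy,hx,hy,z,s):
    "orthophoto of plane z; rows go -x, columns go -y"
    k=get_calibration(cam);K=np.array([[k['fx'],0,k['cx']],[0,k['fy'],k['cy']],[0,0,1.]])
    w=[[cx+hx,cy+hy,z],[cx+hx,cy-hy,z],[cx-hx,cy-hy,z],[cx-hx,cy+hy,z]]
    p=cv2.projectPoints(np.array(w,float),k['rvec'],k['tvec'],K,None)[0].reshape(-1,2)
    W,H=int(2*hy*s),int(2*hx*s)
    M=cv2.getPerspectiveTransform(p.astype(np.float32),np.float32([[0,0],[W,0],[W,H],[0,H]]))
    return cv2.warpPerspective(img,M,(W,H),flags=cv2.INTER_CUBIC)
E
python3 - <<'E'
from h import *
b=cv2.imread("pics/t0.png")
r=rectify(b,"top",597,-229,90,90,93,2.6);s=rectify(b,"top",535,64,110,50,60,2.6)
H=max(r.shape[0],s.shape[0]);o=np.zeros((H,r.shape[1]+s.shape[1]+10,3),np.uint8)
o[:r.shape[0],:r.shape[1]]=r;o[:s.shape[0],r.shape[1]+10:]=s
cv2.imwrite("pics/rect.png",o);print(o.shape,r.shape,s.shape)
m=cut_out("stand","top")[0]["mask"].astype(np.uint8)
print(cv2.minAreaRect(cv2.findNonZero(m)))
E
```

```text
(572, 738, 3) (468, 468, 3) (572, 260, 3)
((224.0, 220.5), (91.0, 30.0), 90.0)
```

View pics/rect.png

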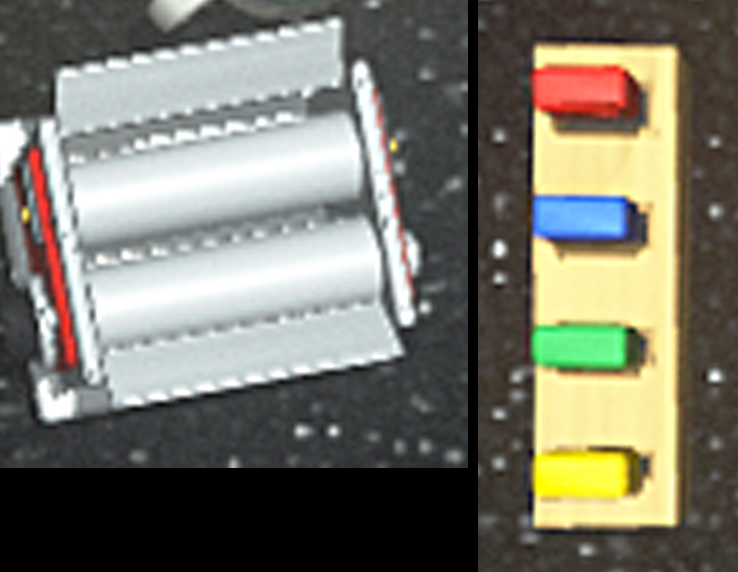

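Run:
```python
from h import *
b=cv2.imread("pics/t0.png")
r=rectify(b,"top",597,-229,90,90,75,4)
g=cv2.cvtColor(r,cv2.COLOR_BGR2GRAY)
L=cv2.createLineSegmentDetector().detect(g)[0][:,0]
for l in L:
    d=l[2:]-l[:2];n=np.hypot(*d)
    if n>130:
        f=lambda p:(687-p[1]/4, -139-p[0]/4)
        a=np.degrees(np.arctan2(d[1],d[0]))%180
        # x where the line crosses y=-229 (col 360)
        row=l[1]+(360-l[0])*d[1]/d[0] if abs(d[0])>60 else np.nan
        print(round(n),round(a,1),np.round(f(l[:2]),1),np.round(f(l[2:]),1),"x@y-229:",round(687-row/4,1))
k=get_calibration("top");R=cv2.Rodrigues(k['rvec'])[0];print("cam",-R.T@k['tvec'])
print(Ro.from_rotvec(get_eef_rot()).as_matrix().round(3))
for yaw in(0,180,-9.7+180,9.7,189.7):
    q=(Ro.from_euler('z',yaw,degrees=True)*Ro.from_matrix(np.diag([1.,-1,-1]))).as_rotvec()
    for p in([466,64.5,200],[604,64.5,92],[598,-228,240],[598,-228,111]):
        s=solve_ik(p,q);print(yaw,p,None if s is None else np.round(s,2))
print(get_force())
```

```text
165 169.7 [ 535.5 -215.4] [ 542.9 -256.1] x@y-229: 538.0
377 79.4 [ 635.4 -157.1] [ 542.8 -174.5] x@y-229: 251.6
151 80.3 [ 601.2 -290.9] [ 564.1 -297.2] x@y-229: nan
130 81.5 [ 633.9 -284.8] [ 601.7 -289.6] x@y-229: nan
cam [512.54033258 -53.63123389 950.72103872]
[[-0.959  0.282 -0.   ]
 [ 0.282  0.959 -0.   ]
 [ 0.    -0.    -1.   ]]
0 [466, 64.5, 200] [-0.1   0.13  1.75 -0.    1.27  1.47]
0 [604, 64.5, 92] [-0.08  0.47  1.56 -0.    1.12  1.49]
0 [598, -228, 240] [-0.54  0.41  1.27 -0.    1.46  1.03]
0 [598, -228, 111] [-0.54  0.5   1.45 -0.    1.19  1.03]
180 [466, 64.5, 200] [-0.1   0.13  1.75  0.    1.27 -1.67]
180 [604, 64.5, 92] [-0.08  0.47  1.56 -0.    1.12 -1.65]
180 [598, -228, 240] [-0.54  0.41  1.27  0.    1.46 -2.11]
180 [598, -228, 111] [-0.54  0.5   1.45  0.    1.19 -2.11]
170.3 [466, 64.5, 200] [-0.1   0.13  1.75 -0.    1.27 -1.5 ]
170.3 [604, 64.5, 92] [-0.08  0.47  1.56 -0.    1.12 -1.48]
170.3 [598, -228, 240] [-0.54  0.41  1.27  0.    1.46 -1.94]
170.3 [598, -228, 111] [-0.54  0.5   1.45  0.    1.19 -1.94]
9.7 [466, 64.5, 200] [-0.1   0.13  1.75 -0.    1.27  1.3 ]
9.7 [604, 64.5, 92] [-0.08  0.47  1.56 -0.    1.12  1.32]
9.7 [598, -228, 240] [-0.54  0.41  1.27 -0.    1.46  0.86]
9.7 [598, -228, 111] [-0.54  0.5   1.45 -0.    1.19  0.86]
189.7 [466, 64.5, 200] [-0.1   0.13  1.75 -0.    1.27 -1.84]
189.7 [604, 64.5, 92] [-0.08  0.47  1.56 -0.    1.12 -1.82]
189.7 [598, -228, 240] [-0.54  0.41  1.27 -0.    1.46 -2.28]
189.7 [598, -228, 111] [-0.54  0.5   1.45 -0.    1.19 -2.28]
[-0.7150646   0.44058777  0.10723114]
```

The crop confirms that blue is the third block in the stand, at about (582,216), with the four leaves in order. The stand is at (535,64.5) with yaw about 0. The roller yaw is about 9.8°, and the gap is centred near (600,-229).

```bash
cat >> h.py <<'E'
YAW=9.8; D=np.diag([1.,-1,-1])
rv=lambda yaw:(Ro.from_euler('z',yaw,degrees=True)*Ro.from_matrix(D)).as_rotvec()
u=np.array([np.cos(np.radians(YAW)),np.sin(np.radians(YAW)),0])   # across the gap
v=np.array([-u[1],u[0],0])
SLOT=dict(yellow=466,green=512,blue=558,red=604); SY=64.5; UP=216
GAP=np.array([600.,-229,0])
def pick(c):
    x=SLOT[c]
    reach([x,SY,UP-60],rv(0)); command_gripper(62,30)
    servo_line([x,SY,91],120); command_gripper(0,30)
    print("gap",get_finger_gap(),"t",get_time_s())
    servo_line([x,SY,UP],150)
def fF(n=3):
    return np.mean([get_force() for _ in range(n)],0)
def down(p,z1,dz,f0,lat=2.,fzmax=8.,ax=(u,),vel=40,log=True):
    "lower from p to TCP height z1 in steps, yielding sideways to the force; stops on upward force"
    p=np.array(p,float)
    while p[2]>z1+.01:
        p[2]=max(z1,p[2]-dz); servo_line(p,vel)
        f=fF()-f0
        if log: print(round(p[2],1),"across %.1f along %.1f up %.1f"%(f@u,f@v,f[2]))
        for a in ax:
            if abs(f@a)>lat: p=p+a*np.clip(.25*(f@a),-1.2,1.2)
        if f[2]>fzmax: print("stop"); break
    return p
E
python3 - <<'E'
from h import *
f=fF(); pick("yellow"); print("lift",fF()-f)
servo_line([*GAP[:2],UP],220,rv(YAW)); hold(.2); f0=fF(); print(f0,get_time_s())
np.save("f0.npy",f0)
servo_line([*GAP[:2],169],120)          # tip at 88
p=down([*GAP[:2],169],117,4,f0)
np.save("p.npy",p);print(p,get_eef_pos(),get_time_s())
cv2.imwrite("pics/s1.png",grab_frame("scene"))
E
```

```text
gap 33.590851273606006 t 5.1417
lift [ 1.01587363 -0.11324604 -0.12316594]
[ 0.17317971 -0.51595218  0.61744075] 7.9417
165.0 across -0.2 along 0.8 up -0.1
161.0 across -0.5 along 0.6 up -1.8
157.0 across 0.3 along 1.1 up -1.4
153.0 across -0.4 along 0.7 up -1.8
149.0 across -0.5 along 0.6 up -0.4
145.0 across -0.6 along 0.9 up -1.4
141.0 across 0.8 along 0.1 up -0.5
137.0 across 0.1 along 1.0 up -1.2
133.0 across 0.2 along 0.3 up -1.1
129.0 across 0.1 along 1.0 up -0.6
125.0 across -0.1 along 0.7 up -0.6
121.0 across -0.2 along 0.0 up -1.7
117.0 across 0.7 along 0.2 up -1.1
[ 600. -229.  117.] [ 599.86893621 -228.87204583  116.60345486] 11.7333
```

Run:
```python
from h import *
print([(d["at"],d["score"]) for d in pinpoint("yellow_handle","scene")])
b=cv2.imread("pics/s1.png")[120:320,210:410];cv2.imwrite("pics/s1c.png",cv2.resize(b,(600,600),interpolation=2))
```

```text
[([600.0, -228.6, 137.1], 0.61)]
```

View pics/s1c.png

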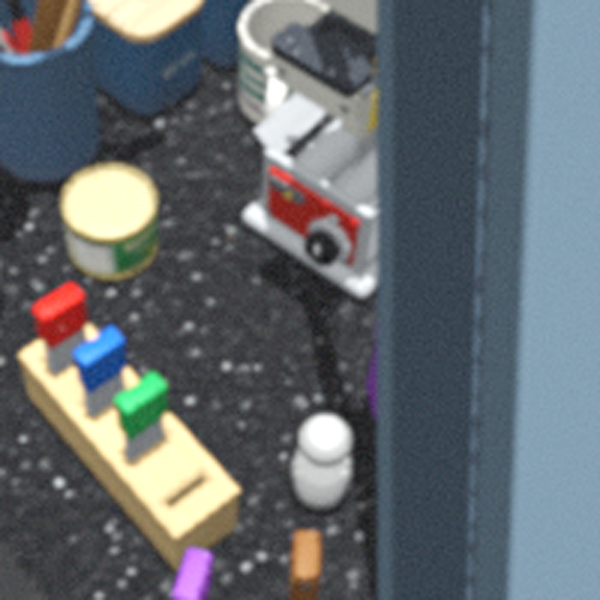

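The yellow handle is in the fingers over the rollers and its slot at (185,490) in the crop is empty. The other three leaves stand in the stand, and no side force was felt, so yellow is loose. I'll put it back and try green.

```bash
cat >> h.py <<'E'
ex,ey=np.eye(3)[:2]
def putback(c,p):
    servo_line([p[0],p[1],UP],150)
    x=SLOT[c]; servo_line([x,SY,UP],220,rv(0)); hold(.2); f0=fF()
    servo_line([x,SY,148],120)                 # tip 67
    q=down([x,SY,148],92,4,f0,ax=(ex,ey),fzmax=10,vel=50)
    return q
E
python3 - <<'E'
from h import *
p=np.load("p.npy");f0=np.load("f0.npy")
p=down(p,113,2,f0)
q=putback("yellow",p);print(q,get_time_s())
if q[2]<100:
    command_gripper(62); servo_line([q[0],q[1],156],150)
    grab_frame("scene");print([(d["at"],d["score"]) for d in pinpoint("yellow_handle","scene")])
    print(get_time_s())
E
```

```text
115.0 across -0.3 along 0.7 up -1.1
113.0 across -0.3 along 0.2 up -0.3
144.0 across -0.5 along 0.9 up 0.3
140.0 across 1.1 along -0.2 up 2.3
136.0 across -0.2 along 0.2 up 0.3
132.0 across 0.4 along -0.1 up 1.9
128.0 across 0.4 along 0.3 up 1.7
124.0 across -0.2 along 0.3 up 0.6
120.0 across 0.4 along 0.3 up 1.3
116.0 across 0.2 along -0.1 up 0.7
112.0 across 0.7 along 0.4 up 2.1
108.0 across -0.2 along 0.9 up 1.8
104.0 across 0.4 along 0.4 up 1.1
100.0 across 0.0 along 0.2 up 1.3
96.0 across 0.6 along 0.1 up 0.6
92.0 across 0.2 along 0.4 up 0.8
[466.   64.5  92. ] 19.2
[([471.6, 66.2, 109.3], 0.54)]
20.5417
```

Run:
```python
from h import *
pick("green")
servo_line([*GAP[:2],UP],220,rv(YAW)); hold(.2); f0=fF(); np.save("f0.npy",f0)
servo_line([*GAP[:2],169],120)
p=down([*GAP[:2],169],113,4,f0)
np.save("p.npy",p);print(p,get_eef_pos(),get_finger_gap(),get_time_s())
```

```text
gap 34.0429115814213 t 22.3167
165.0 across -0.3 along 0.2 up -1.6
161.0 across -0.0 along -0.5 up -1.5
157.0 across 0.4 along -0.4 up 0.6
153.0 across -0.2 along -0.5 up 2.3
149.0 across -0.4 along -0.5 up 2.6
145.0 across -0.3 along -1.7 up 3.0
141.0 across 0.1 along -0.7 up 1.6
137.0 across 0.2 along -1.0 up 3.0
133.0 across 1.7 along -0.6 up 3.0
129.0 across 1.9 along -0.8 up 3.1
125.0 across 2.0 along -0.7 up 3.1
121.0 across 1.9 along -0.3 up 2.4
117.0 across 2.1 along -1.0 up 3.6
113.0 across 0.7 along -0.6 up 2.7
[ 600.51054503 -228.91181356  113.        ] [ 600.27444287 -228.91989656  112.79282833] 33.90286482340302 29.0833
```

Run:
```python
from h import *
p=np.load("p.npy");f0=np.load("f0.npy")
for z in(116,119,122,125):
    p[2]=z;servo_line(p,30);f=fF()-f0;print(z,"across %.1f along %.1f up %.1f"%(f@u,f@v,f[2]))
command_gripper(62);hold(.3);f=fF();print("open",f-f0,get_time_s())
grab_frame("scene");print([(d["at"],d["score"]) for d in pinpoint("green_handle","scene")])
b=grab_frame("top");print([(d["at"],d["score"]) for d in pinpoint("green_handle","top")])
np.save("p.npy",p)
```

```text
116 across 3.3 along -0.7 up -5.7
119 across 3.7 along -0.4 up -9.9
122 across 4.7 along 1.3 up -9.3
125 across 3.2 along 3.2 up -7.1
open [0.18857649 0.0092033  0.26829307] 31.05
[([701.2, -48.1, 31.7], 0.61), ([600.6, -228.2, 145.3], 0.47)]
[]
```

Green stayed at about 145 mm when let go; a loose leaf would have dropped to 130. Lifting it also took 7–10 N, so the rollers grip it. I'll push it down and release.

Run:
```python
from h import *
p=np.load("p.npy");f0=fF()
command_gripper(0,30);print(get_finger_gap(),fF()-f0)
p=down(p,113,3,f0,lat=4,fzmax=14,vel=30)
p=down(p,110,1,f0,lat=9,fzmax=9,vel=20)
command_gripper(62);hold(.3);print(get_eef_pos(),get_time_s())
servo_line([p[0],p[1],190],120)
reach([400,0,300],rv(0)) 
a=grab_frame("scene")
for n in("green_handle","leaf_green","yellow_handle"):print(n,[(d["at"],d["score"]) for d in pinpoint(n,"scene")])
b=grab_frame("top")
for n in("green_handle","leaf_green","yellow_handle"):print(n,[(d["at"],d["score"]) for d in pinpoint(n,"top")])
o=np.hstack([cv2.resize(a[120:300,200:400],(400,360)),cv2.resize(b[120:300,200:400],(400,360))])
cv2.imwrite("pics/e1.png",o);print(get_time_s())
```

```text
34.01937220902035 [-0.17820976  0.47050913 -0.1296994 ]
122.0 across -0.4 along -0.8 up 2.1
119.0 across 0.1 along -0.4 up 3.7
116.0 across 0.0 along -0.6 up 3.7
113.0 across -0.5 along -1.7 up 2.9
112.0 across -0.7 along -2.1 up 4.2
111.0 across -1.6 along -0.6 up 5.0
110.0 across -2.6 along 0.5 up 11.0
stop
[ 600.50766833 -228.94253153  110.03356775] 34.5333
green_handle [([469.7, 69.3, 110.1], 0.74)]
leaf_green []
yellow_handle [([467.7, 65.2, 108.9], 0.54)]
green_handle [([595.2, -232.8, 131.8], 0.69)]
leaf_green [([600.5, -231.2, 30.3], 0.46)]
yellow_handle [([470.6, 67.0, 109.6], 0.69), ([738.3, 95.5, 26.0], 0.52)]
36.975
```

View pics/e1.png

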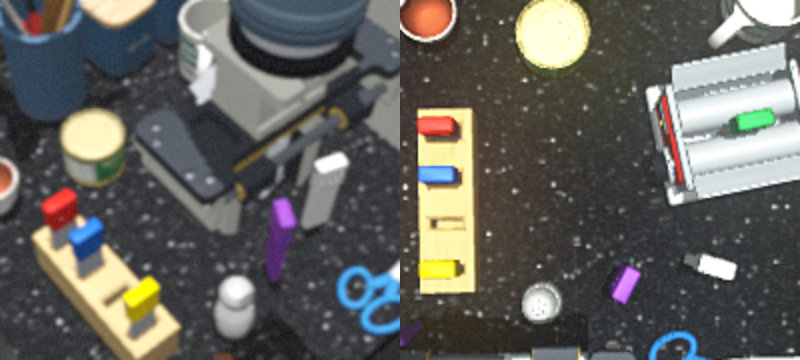

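The left half (scene view) shows yellow, blue and red in the stand and green's slot empty. The right half (top view) shows green standing between the rollers at (754,120) with its slot at (447,224) empty. The arm is clear, so I'm handing in.

```bash
python3 -c "
from cell import *
print(close_job(),get_time_s())"
```

```text
the job is handed in; nothing more can be done
the job is handed in; nothing more can be done
```

I handed the job in with the 7 mm green leaf gripped between the rollers, pushed down to the tray and let go. The 4 mm yellow leaf slid loosely and is back in its slot, so the gap is between 4 and 7 mm; no verdict was shown.

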